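# Hover the hand-held plate imager over the open well plate

### The arm

A 6-joint arm with a two-finger parallel gripper is mounted at the origin on the work surface. World frame = base frame: x ahead of the robot, y to its left, z up, the work surface at z = 0. Lengths are in mm, angles in rad, forces in N, time in s.
With the tool pointing down it reaches from about 300 to 775 mm from the base axis. Payload 14.6 kg.
Tool frame: the origin (TCP) lies midway between the tips of the shut fingers; the grasp point (between the pads) lies 19 mm behind it (manip.hold_point_z is the distance from the TCP to the grasp point, in mm); z points along the fingers, y is the direction in which the jaws open and shut (so a half turn about z gives the same grasp; the last joint's range is limited). The gripper opens to 94 mm and grips with 3 to 60 N. Pads are 16 mm wide; open, the fingers measure 119 mm over their backs; the gripper's body (75 mm by 177 mm) begins 78 mm behind the grasp point.
Start: joints at [1.157, 0.3, 1.521, -0, 1.321, -0.067], TCP at [186.936, 517.247, 205.446] pointing down, gripper open.
Joint ranges: [-3.03, 3.03], [-0.79, 2.21], [0.23, 2.52], [-1.04, 4.18], [0, 3.07], [-2.55, 2.55]. Speed limits (rad/s): [2.22, 2.22, 2.57, 3.14, 3.14, 3.14].

### API

Orientations are given as [roll, pitch, yaw] about the fixed x, y, z axes, in that order (R = Rz(yaw) Ry(pitch) Rx(roll)).
In Python, from cell import manip gives the robot as it stands.
- The arm moves only by the shell command python3 -m crank 'ROWS' [OPENING] [FORCE]. ROWS is JSON, a list of rows, each an object with "offset": the shift along the world's x, y, z in m, a list of three; "spin": the turn about the world's z in degrees. In form: [{"offset": [dx, dy, dz], "spin": spin}, ...]. A call has exactly 8 rows; each row is the pose to reach, as a shift and turn from the pose measured when the call began; what a row does not reach only later rows make up. A row lasts 1/12 s, in which the tool goes at most 41.7 mm and 7.16 degrees, less where a joint would pass 70% of its speed; a pose out of reach is approached as far as the arm can. A call with a gripper value outside its range is refused whole. OPENING is the opening, from 0 (shut) to 1 (fully open), set as the call begins (- or left out, the last holds). The fingers move at their own pace and stop on an object; FORCE is the grip in N (left out, the last holds). Time passes only in rows, so rows that repeat a pose let the fingers close, or fill a call up. It gives the time, the measured TCP pose, the force and the opening at its end, in the units of the state.
- manip.read_state(): the state, without advancing time (a new reading comes with each control period).
- manip.camera(name): name is "scene" or "side" or "wrist"; returns a dict with "pixels" (400x640x3 uint8, red, green, blue), "fx", "fy", "cx", "cy" (pixels), "extrinsics" (4x4, takes a point from world to camera coordinates); the wrist camera has in their place "hand_eye" (4x4, takes a point from camera to tool coordinates, whose origin is the TCP and whose axes are the flange's). Camera axes: x right, y down, z forward; pixel columns grow to the right and rows downward; lengths in mm; the calibration is good to about 2 mm. A picture is of the moment at which its call begins: read the wrist's pose just before it. There is no depth.
- manip.sign_off(): hands the job in, once; it reports no verdict.
Trained networks look in a picture, given as the dict that the camera call returned (one of the last four; its "shot" number tells which), for a name from the list of things; names that differ only in an ending like _2 or _b are one class to them, and where a whole thing is asked for, a point or a joint stands for the part that bears it (a point fixed in the world has none). Each returns a list of dicts, best first, with "conf" (0 to 1); they miss things now and then, are a little off and sometimes report something else, mostly with a low value. They report only what shows in the picture. A call takes as long as a camera call. They do not tell look-alikes from the thing itself.
- manip.search_frame(picture, name): "location" ([x, y, z] in mm, in world coordinates, good to about 4 mm: the middle of the surface that is visible of it).
- manip.masks_of(picture, name): "mask" (400x640 bool, what is visible of it).
The state is a dict: "clock": time; "joints": joint angles; "qd": joint speeds; "effort": joint torques, N m; "eef_pos": TCP position; "eef_rot": TCP orientation; "wrist_force": force on the tool from outside, world axes, zero at the start; "moment": the same for the moment, N m; "finger_gap": finger opening in mm.
Only numpy, scipy, OpenCV 4.12 (cv2) and the standard library are available. Lean on these libraries where they do the work, as an engineer would, in place of code of your own. Each camera call takes 0.05 s, during which the arm holds its last target. There are 200 camera calls.

### The job

Pick up the hand-held plate imager by its grip bar, point its open underside squarely at the middle of the barcode label on the sloping desk from about five centimetres away and keep it still there for two seconds. Then carry it over the row of Petri dish stacks and stop with its hood hovering level about a centimetre above the open well plate (the one whose wells show, not the lidded one), centred on it and with the long sides lined up, never touching the plate. Finish while still holding it there, and do not shift the plates, the dish stacks or anything else on the bench.

Things in the scene. Friction and masses are not known exactly. Their poses are not given: they have to be found in the camera images.
- imager: hand-held plate imager standing on the bench: white hood, 86 (x) by 128 (y) by 45 mm high, same outline as the well plate, open below with a lens; on top, centred, a grey upright grip bar 26 thick (x), 70 (y), from 45 to 112 mm above the underside. Origin: centre of the open underside; z up through the grip, it looks along -z. 0.3 to 0.5 kg; 30 N of grip holds it
- label: white barcode label, 45 (x) by 70 mm (y), on a fixed aluminium desk (105 deep, 110 wide, 70 mm high at the back) that slopes 0.5 rad, lower edge towards the robot. Origin: the label's centre, 45 mm above the bench; z is its outward normal (up and back towards the robot), x runs up the slope, y across it
- open_plate: the target: uncovered 24-well plate, 86 mm along its x, 128 mm along its y, 20 mm high, clear with brownish wells in 4 by 6. Loose. Origin at the centre of its underside, z up; either way round is alike
- lidded_plate: not the target: well plate of the same outline under a plain white lid, 86 by 128 by 22 mm, no wells to be seen; origin at the centre of its underside. Leave it in place
- stack_near: a rigid stack of round 90 mm Petri dishes with dark tops (one piece, sleeved together), 90 mm tall; origin at the centre of its underside, z up. Leave it in place. The nearest to the robot of the row of three
- stack_mid: a rigid stack of round 90 mm Petri dishes with dark tops (one piece, sleeved together), 120 mm tall; origin at the centre of its underside, z up. Leave it in place. The middle of the row of three; the row runs away from the robot between the label desk and the plates
- stack_far: a rigid stack of round 90 mm Petri dishes with dark tops (one piece, sleeved together), 105 mm tall; origin at the centre of its underside, z up. Leave it in place. The far end of the row of three
- bottle: small bottle, 40 mm wide, 90 mm tall; origin at the centre of its underside. Leave it in place
- pipette: pipette lying along its y, 26 mm thick, about 260 mm long; origin on the bench under its middle. Leave it in place
- dish_pile: a rigid stack of round 90 mm Petri dishes with dark tops (one piece, sleeved together), 45 mm tall; origin at the centre of its underside, z up. Leave it in place. Low pile beyond the plates
There are look-alikes about, which are no part of the job. Leave any blue look-alike of the lidded_plate alone. Leave any blue look-alike of the stack_mid alone.

How it is judged:
By the outcome, as a careful person would: the job done as asked, in the order asked, and still so for the second after the job is handed in, while the arm keeps its last pose, push and grip.
It also fails if it takes over 51 s, if anything falls off the work surface, if the arm or the gripper's body presses on something with over 40 N, if the wrist force passes 120 N, or if a joint passes its speed limit or range.

## Working session

There is one attempt and no reset: what is moved stays moved. The work goes in short steps, Python scripts to look and compute and a shell command to move; the robot and the scene stay as the last step left them, time stands still between calls to the robot, and variables do not carry over. Pictures are saved under pics/ and viewed, about 8 in all and at most 12, crops included, and the job is handed in when it is done.

```bash
ls -la; mkdir -p pics; cat > h.py <<'E'
import numpy as np, cv2
from cell import manip
from scipy.spatial.transform import Rotation as R
def T():
    s=manip.read_state(); M=np.eye(4); M[:3,:3]=R.from_euler('xyz',s['eef_rot']).as_matrix(); M[:3,3]=s['eef_pos']; return M
def save(p,n,crop=None,scale=1):
    im=p['pixels'][...,::-1]
    if crop: im=im[crop[1]:crop[3],crop[0]:crop[2]]
    cv2.imwrite('pics/'+n,cv2.resize(im,None,fx=scale,fy=scale,interpolation=cv2.INTER_CUBIC))
def ext(p):  # world->camera
    if 'extrinsics' in p: return np.array(p['extrinsics'])
    return np.linalg.inv(p['T']@np.array(p['hand_eye']))
def cam(n):
    t=T(); p=manip.camera(n)
    if n=='wrist': p['T']=t
    return p
def ray(p,uv,z):
    E=np.linalg.inv(ext(p)); d=E[:3,:3]@np.array([(uv[0]-p['cx'])/p['fx'],(uv[1]-p['cy'])/p['fy'],1]); o=E[:3,3]
    return o+d*(z-o[2])/d[2]
def proj(p,X):
    c=ext(p)@np.append(X,1); return np.array([p['fx']*c[0]/c[2]+p['cx'],p['fy']*c[1]/c[2]+p['cy']])
E
python3 - <<'E'
from h import *
s=manip.read_state(); print({k:np.round(v,3).tolist() for k,v in s.items()})
print(manip.hold_point_z, [a for a in dir(manip) if a[0]!='_'])
names="imager label open_plate lidded_plate stack_near stack_mid stack_far bottle pipette dish_pile".split()
for c in ('scene','side'):
    p=cam(c); save(p,c+'0.png',scale=1.25)
    print(c,'campos',np.linalg.inv(ext(p))[:3,3].round())
    for n in names:
        print(n,[(np.round(d['location']).tolist(),round(d['conf'],2),proj(p,d['location']).round().tolist()) for d in manip.search_frame(p,n)][:4])
E
python3 -m crank --help | head -40
```

```text
total 12
drwxr-xr-x  3 agent agent 4096 Dec  4 15:03 .
drwxr-xr-x 23 root  root  4096 Dec  4 15:03 ..
drwxr-xr-x  2 agent agent 4096 Dec  4 15:03 pics
{'clock': 0.0, 'joints': [1.157, 0.3, 1.522, 0.0, 1.321, -0.067], 'qd': [-0.0, -0.001, 0.0, -0.0, 0.001, -0.001], 'effort': [-0.0, -53.181, -35.273, 0.071, 0.025, -0.0], 'eef_pos': [186.829, 517.023, 204.901], 'eef_rot': [-3.14, -0.0, 2.795], 'wrist_force': [0.149, -0.42, -0.776], 'moment': [-0.041, 0.021, -0.017], 'finger_gap': 93.944}
18.8 ['Unreachable', 'camera', 'hold_point_z', 'masks_of', 'read_state', 'search_frame', 'sign_off']
scene campos [1193.  161.  677.]
imager [([482.0, 311.0, 46.0], 0.8, [467.0, 205.0])]
label [([710.0, 213.0, 45.0], 0.67, [415.0, 269.0])]
open_plate [([460.0, -269.0, 16.0], 0.86, [258.0, 165.0])]
lidded_plate [([630.0, -302.0, 22.0], 0.94, [218.0, 200.0]), ([789.0, -327.0, 19.0], 0.75, [175.0, 244.0]), ([710.0, 213.0, 47.0], 0.35, [416.0, 268.0])]
stack_near [([426.0, 14.0, 89.0], 0.63, [357.0, 156.0])]
stack_mid [([554.0, 13.0, 114.0], 0.7, [344.0, 179.0]), ([592.0, -113.0, 102.0], 0.66, [290.0, 182.0
[... 352 characters left out ...]
.0, 141.0])]
open_plate [([438.0, -271.0, 18.0], 0.68, [331.0, 278.0])]
lidded_plate [([610.0, -312.0, 22.0], 0.86, [389.0, 256.0]), ([773.0, -345.0, 21.0], 0.86, [439.0, 236.0])]
stack_near [([404.0, -23.0, 83.0], 0.7, [269.0, 211.0])]
stack_mid [([518.0, -30.0, 96.0], 0.73, [303.0, 192.0]), ([546.0, -144.0, 105.0], 0.66, [335.0, 209.0])]
stack_far [([636.0, -14.0, 103.0], 0.55, [332.0, 171.0])]
bottle [([409.0, 123.0, 52.0], 0.84, [245.0, 189.0])]
pipette [([766.0, -130.0, 25.0], 0.66, [386.0, 194.0])]
dish_pile [([507.0, -448.0, 40.0], 0.89, [398.0, 308.0]), ([407.0, 123.0, 50.0], 0.44, [245.0, 189.0]), ([440.0, -273.0, 18.0], 0.42, [332.0, 278.0])]invalid input: not JSON, or not a number
```

View pics/scene0.png

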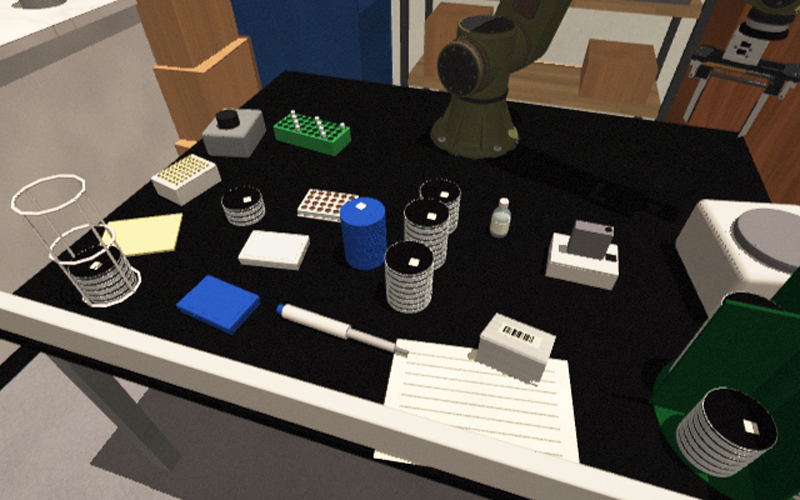

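View pics/side0.png

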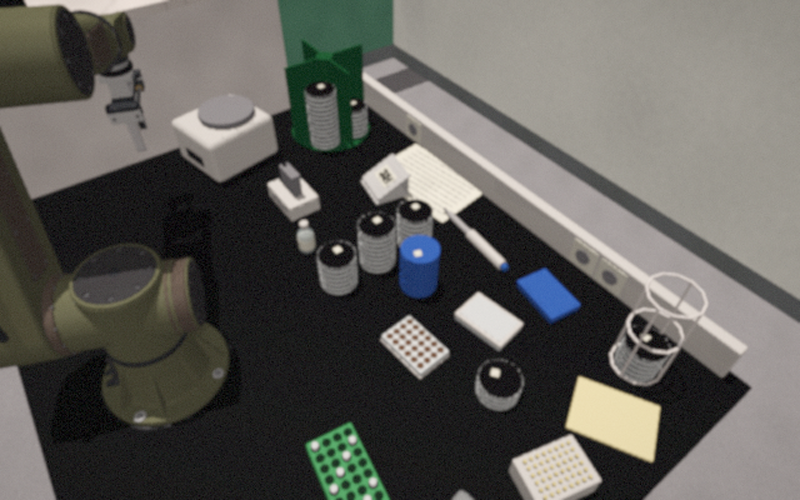

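Scene view: the imager is at (583,257), the sloping label at (518,333), and the open plate with brown wells at (328,205). The white lidded plate is at (275,250). The stacks are at (440,205), (427,233) and (408,275). Look-alikes: a blue lid at (218,303) and a blue stack at (363,232). The only imager candidate is the white box with a grey bar.

The moves only translate the tool and spin it about z. So I plan to grip the bar lightly across its 70 mm length and press the hood flush on the fixed slope so that it pivots to 0.5 rad. Later I'll level it again on the bench.

First I'll go above the imager.

```bash
python3 -m crank '[{"offset":[0.03,-0.025,0.01],"spin":2},{"offset":[0.06,-0.05,0.025],"spin":5},{"offset":[0.09,-0.075,0.04],"spin":8},{"offset":[0.12,-0.1,0.05],"spin":10},{"offset":[0.15,-0.125,0.065],"spin":13},{"offset":[0.18,-0.15,0.08],"spin":16},{"offset":[0.21,-0.175,0.09],"spin":18},{"offset":[0.24,-0.2,0.1],"spin":20}]' 1 30
python3 - <<'E'
from h import *
p=cam('wrist'); save(p,'w1.png'); print(p['T'].round(3), np.array(p['hand_eye']).round(2),p['fx'])
for n in ('imager','label','bottle'): print(n,[(np.round(d['location']).tolist(),round(d['conf'],2),proj(p,d['location']).round().tolist()) for d in manip.search_frame(p,n)][:3])
E
```

```text
clock: 1.77
eef_pos: [428.2, 315.7, 306.5]
eef_rot: [3.141, 0.001, -3.137]
wrist_force: [0.7, -0.4, -0.6]
finger_gap: 94.0
[[-1.00000e+00 -4.00000e-03  1.00000e-03  4.28167e+02]
 [-4.00000e-03  1.00000e+00  1.00000e-03  3.15737e+02]
 [-1.00000e-03  1.00000e-03 -1.00000e+00  3.06477e+02]
 [ 0.00000e+00  0.00000e+00  0.00000e+00  1.00000e+00]] [[   0.     -0.96   -0.27   77.75]
 [   1.      0.     -0.     -0.51]
 [   0.     -0.27    0.96 -180.23]
 [   0.      0.      0.      1.  ]] 327.6377165492606
imager [([452.0, 310.0, 44.0], 0.83, [318.0, 184.0])]
label []
bottle [([405.0, 147.0, 60.0], 0.57, [193.0, 150.0])]
```

View pics/w1.png

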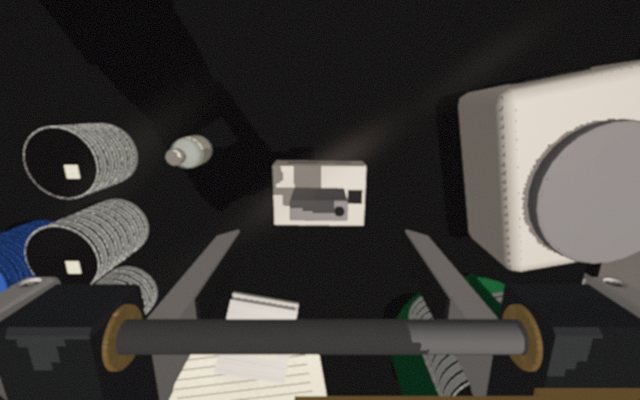

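The wrist view shows the imager upright at (320,193), nearly axis-aligned. The bottle is at (188,152), and the desk is partly visible at (262,310). I'll fit the imager model to its mask.

```bash
cat >> h.py <<'E'
from scipy.optimize import minimize
def box(sx,sy,z0,z1): return np.array([[a*sx/2,b*sy/2,z] for a in(-1,1) for b in(-1,1) for z in(z0,z1)])
MODEL={'imager':[box(86,128,0,45),box(26,70,45,112)],'open_plate':[box(86,128,0,20)],'lidded_plate':[box(86,128,0,22)]}
def sil(p,name,M):
    m=np.zeros((800,1280),np.uint8)
    for b in MODEL[name]:
        q=np.array([proj(p,M[:3,:3]@v+M[:3,3]) for v in b])
        cv2.fillConvexPoly(m,cv2.convexHull(np.round(q*32).astype(np.int32)),1,shift=4)
    return cv2.resize(m.astype(np.float32),(640,400),interpolation=cv2.INTER_AREA)
def M4(x,y,yaw,z=0):
    M=np.eye(4); M[:3,:3]=R.from_euler('z',yaw).as_matrix(); M[:3,3]=[x,y,z]; return M
def fit(p,name,x0,mask=None):
    if mask is None: mask=manip.masks_of(p,name)[0]['mask']
    mk=mask.astype(np.float32)
    f=lambda v:1-(lambda s:np.minimum(s,mk).sum()/np.maximum(s,mk).sum())(sil(p,name,M4(v[0],v[1],v[2]/50)))
    r=min((minimize(f,[x0[0],x0[1],a],method='Nelder-Mead',options=dict(initial_simplex=np.array([[x0[0],x0[1],a]]*4)+np.vstack([np.zeros(3),np.eye(3)*8]))) for a in(-5,0,5)),key=lambda r:r.fun)
    return r.x[0],r.x[1],r.x[2]/50,1-r.fun
E
python3 - <<'E'
from h import *
p=cam('wrist'); print('wrist',np.round(fit(p,'imager',(452,310)),3))
for c in('scene','side'):
    q=cam(c); print(c,np.round(fit(q,'imager',(455,300)),3))
    if c=='side': print('plate',np.round(fit(q,'open_plate',(445,-270)),3))
E
```

```text
wrist [4.68753e+02 3.10518e+02 2.00000e-03 9.81000e-01]
scene [ 4.71125e+02  3.11637e+02 -6.00000e-03  9.65000e-01]
side [ 4.68307e+02  3.05459e+02 -1.60000e-02  9.36000e-01]
plate [ 4.43955e+02 -2.66191e+02  9.70000e-02  9.15000e-01]
```

```bash
python3 -m crank '[{"offset":[0.03,-0.013,0],"spin":0},{"offset":[0.06,-0.026,0],"spin":0},{"offset":[0.09,-0.04,0],"spin":0},{"offset":[0.12,-0.053,0],"spin":0},{"offset":[0.15,-0.066,0],"spin":0},{"offset":[0.18,-0.08,0],"spin":0},{"offset":[0.205,-0.09,0],"spin":0},{"offset":[0.205,-0.09,0],"spin":0}]'
python3 - <<'E'
from h import *
p=cam('wrist'); save(p,'w2.png',(160,60,480,300),2)
for n in ('label','stack_far'): print(n,[(np.round(d['location']).tolist(),round(d['conf'],2),proj(p,d['location']).round().tolist()) for d in manip.search_frame(p,n)][:3])
np.savez('p2',**{k:p[k] for k in('pixels','T','hand_eye','fx','fy','cx','cy')})
for d in manip.masks_of(p,'label')[:1]: print(cv2.minAreaRect(np.argwhere(d['mask'])[:,::-1].astype(np.float32)),d['conf']); cv2.imwrite('pics/m2.png',d['mask']*255)
E
```

```text
clock: 2.98
eef_pos: [634.1, 225.7, 303.2]
eef_rot: [-3.14, -0.002, -3.141]
wrist_force: [0.3, -0.4, 0.2]
finger_gap: 94.1
label [([707.0, 214.0, 43.0], 0.78, [315.0, 219.0])]
stack_far [([636.0, 14.0, 106.0], 0.63, [143.0, 178.0])]
((312.61541748046875, 219.92308044433594), (49.813499450683594, 31.378582000732422), 11.309932708740234) 0.93[ WARN:0@4.339] global loadsave.cpp:1063 imwrite_ Unsupported depth image for selected encoder is fallbacked to CV_8U.
```

View pics/w2.png

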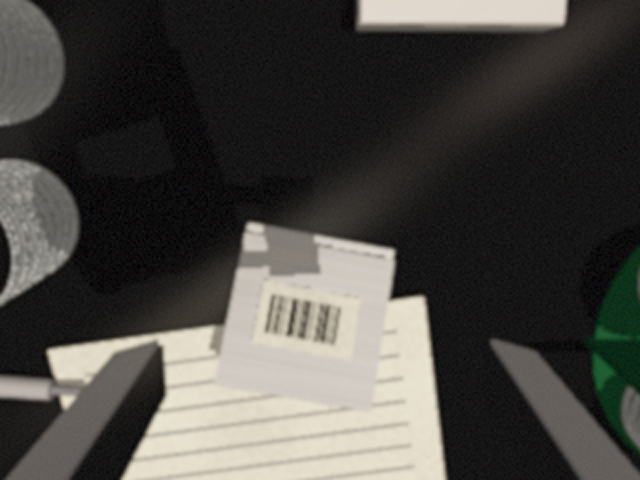

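Label crop: the barcode is centred at about (305,320) in the crop, on the light grey slope. It's turned slightly clockwise, so its yaw is negative. I'll fit it.

```bash
python3 - <<'E'
from h import *
p=dict(np.load('p2.npz')); 
mk=cv2.imread('pics/m2.png',0)>0; mk=mk.astype(np.float32)
def quad(v,sx,sy):
    Rm=R.from_euler('z',v[2]/50).as_matrix()@R.from_euler('y',-0.5).as_matrix()
    return [proj(p,Rm@np.array([a*sx/2,b*sy/2,0])+[v[0],v[1],45]) for a,b in((-1,-1),(-1,1),(1,1),(1,-1))]
def f(v):
    m=np.zeros((800,1280),np.uint8); cv2.fillConvexPoly(m,np.round(np.array(quad(v,45,70))*32).astype(np.int32),1,shift=4)
    s=cv2.resize(m.astype(np.float32),(640,400),interpolation=cv2.INTER_AREA); return 1-np.minimum(s,mk).sum()/np.maximum(s,mk).sum()
r=minimize(f,[708,213,-6],method='Nelder-Mead',options=dict(initial_simplex=[[708,213,-6],[716,213,-6],[708,220,-6],[708,213,2]])); print(r.x/[1,1,50],1-r.fun)
print((np.array(quad(r.x,45,70))-[160,60])*2)
# by desk corners (crop px)
c=np.array([[247,228],[396,255],[372,408],[218,383]])/2+[160,60]
from scipy.optimize import least_squares
g=least_squares(lambda v:(np.array(quad(v[:3],v[3],110))-c).ravel(),[708,213,-6,120]); print(g.x/[1,1,50,1],g.fun.round(1))
E
```

```text
[ 7.08564225e+02  2.11695595e+02 -1.92417971e-01] 0.9523884057998657
[[262.84693702 280.01188925]
 [359.03009666 298.13014179]
 [348.94747234 360.02085832]
 [250.47669704 341.95404668]]
[ 7.06129122e+02  2.14158842e+02 -1.80428187e-01  1.11617792e+02] [-0.1  0.1 -0.1 -0.   1.1  0.4 -0.9 -0.4]
```

Label: about (708, 212.5), yaw −0.19. Imager: (469.5, 310.5), yaw 0. Next I'll move over the imager and grasp its bar lengthwise.

```bash
python3 -m crank '[{"offset":[-0.025,0.013,-0.01],"spin":0},{"offset":[-0.05,0.026,-0.03],"spin":0},{"offset":[-0.075,0.039,-0.05],"spin":0},{"offset":[-0.1,0.052,-0.07],"spin":0},{"offset":[-0.125,0.065,-0.09],"spin":0},{"offset":[-0.15,0.078,-0.11],"spin":0},{"offset":[-0.165,0.085,-0.13],"spin":0},{"offset":[-0.165,0.085,-0.143],"spin":0}]'; python3 -m crank '[{"offset":[0,0,0],"spin":0},{"offset":[0,0,0],"spin":0},{"offset":[0,0,0],"spin":0},{"offset":[0,0,-0.01],"spin":0},{"offset":[0,0,-0.02],"spin":0},{"offset":[0,0,-0.03],"spin":0},{"offset":[0,0,-0.03],"spin":0},{"offset":[0,0,-0.03],"spin":0}]'
```

```text
clock: 3.85
eef_pos: [461.6, 315.4, 161.8]
eef_rot: [3.141, -0.001, -3.133]
wrist_force: [0.4, 0.9, 0.1]
finger_gap: 94.0
clock: 4.52
eef_pos: [461.4, 315.1, 131.0]
eef_rot: [-3.141, -0.002, -3.134]
wrist_force: [-0.1, 0.1, -0.0]
finger_gap: 94.1
```

```bash
python3 -m crank '[{"offset":[0.004,-0.002,0],"spin":0},{"offset":[0.008,-0.0045,0],"spin":-0.4},{"offset":[0.008,-0.0045,-0.02],"spin":-0.4},{"offset":[0.008,-0.0045,-0.04],"spin":-0.4},{"offset":[0.008,-0.0045,-0.055],"spin":-0.4},{"offset":[0.008,-0.0045,-0.065],"spin":-0.4},{"offset":[0.008,-0.0045,-0.071],"spin":-0.4},{"offset":[0.008,-0.0045,-0.071],"spin":-0.4}]'; python3 -m crank '[{"offset":[0,0,0],"spin":0},{"offset":[0,0,0],"spin":0},{"offset":[0,0,0],"spin":0},{"offset":[0,0,0],"spin":0},{"offset":[0,0,0],"spin":0},{"offset":[0,0,0],"spin":0},{"offset":[0,0,0],"spin":0},{"offset":[0,0,0],"spin":0}]' 0.6 40
python3 - <<'E'
from h import *
p=cam('wrist'); save(p,'w3.png',(160,80,480,320),2); print(np.round(fit(p,'imager',(469,310)),3))
E
```

```text
clock: 5.18
eef_pos: [469.4, 310.4, 59.2]
eef_rot: [-3.14, -0.003, -3.141]
wrist_force: [-0.1, -0.7, -0.6]
finger_gap: 93.9
clock: 5.85
eef_pos: [469.7, 310.6, 59.9]
eef_rot: [-3.141, -0.002, -3.141]
wrist_force: [-1.5, 0.5, 6.2]
finger_gap: 69.8
[4.68767e+02 3.09968e+02 1.00000e-03 9.21000e-01]
```

View pics/w3.png

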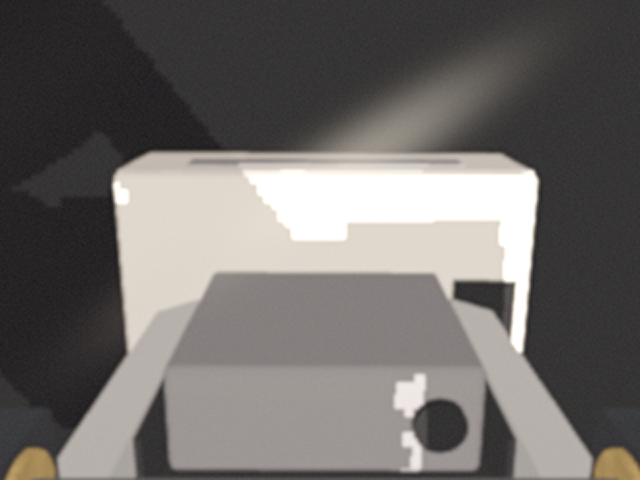

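The view shows the bar held between both fingers, with the gap at 70 mm. I'll lift it and carry it to above the upper part of the slope.

```bash
python3 -m crank '[{"offset":[0,0,0.02],"spin":0},{"offset":[0,0,0.05],"spin":0},{"offset":[0.02,-0.01,0.08],"spin":0},{"offset":[0.05,-0.02,0.1],"spin":-2},{"offset":[0.08,-0.033,0.1],"spin":-4},{"offset":[0.11,-0.045,0.1],"spin":-6},{"offset":[0.14,-0.058,0.1],"spin":-8},{"offset":[0.17,-0.07,0.1],"spin":-10.9}]'; python3 -m crank '[{"offset":[0.03,-0.013,0],"spin":0},{"offset":[0.055,-0.023,0],"spin":0},{"offset":[0.06,-0.026,0],"spin":0},{"offset":[0.06,-0.026,0],"spin":0},{"offset":[0.06,-0.026,0],"spin":0},{"offset":[0.06,-0.026,0],"spin":0},{"offset":[0.06,-0.026,0],"spin":0},{"offset":[0.06,-0.026,0],"spin":0}]'
```

```text
clock: 6.62
eef_pos: [640.6, 239.6, 159.1]
eef_rot: [-3.14, -0.003, 2.951]
wrist_force: [-0.2, 0.4, -2.9]
finger_gap: 69.5
clock: 7.28
eef_pos: [700.0, 214.3, 159.6]
eef_rot: [-3.14, -0.003, 2.952]
wrist_force: [-0.7, -0.0, -4.3]
finger_gap: 70.1
```

```bash
python3 -m crank '[{"offset":[0.003,-0.001,-0.01],"spin":0},{"offset":[0.003,-0.001,-0.02],"spin":0},{"offset":[0.003,-0.001,-0.026],"spin":0},{"offset":[0.003,-0.001,-0.029],"spin":0},{"offset":[0.003,-0.001,-0.031],"spin":0},{"offset":[0.003,-0.001,-0.033],"spin":0},{"offset":[0.003,-0.001,-0.034],"spin":0},{"offset":[0.003,-0.001,-0.034],"spin":0}]' - 18
python3 -c "
from h import *
p=cam('scene'); save(p,'s2.png',(340,180,540,330),3)"
```

```text
clock: 7.95
eef_pos: [703.0, 213.3, 125.6]
eef_rot: [-3.14, -0.003, 2.952]
wrist_force: [0.2, 0.0, -3.9]
finger_gap: 70.3
```

View pics/s2.png

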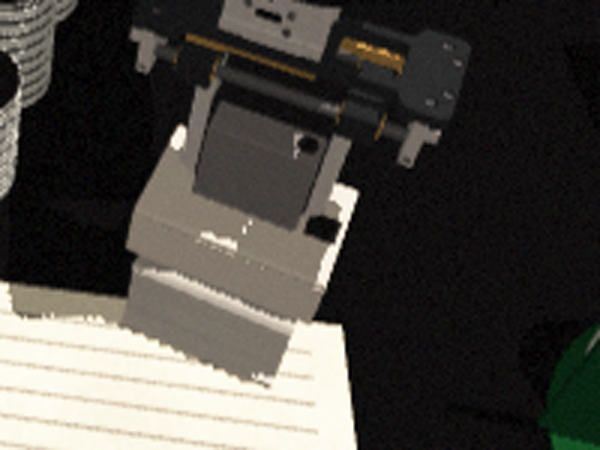

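The hood is parallel to the desk, just above the slope near its back edge. There's no contact yet. I'll press along the pivot arc in stages, watching the force.

```bash
python3 -m crank '[{"offset":[0,0,-0.002],"spin":0},{"offset":[-0.002,0,-0.004],"spin":0},{"offset":[-0.005,0.001,-0.006],"spin":0},{"offset":[-0.0075,0.0015,-0.007],"spin":0},{"offset":[-0.011,0.002,-0.009],"spin":0},{"offset":[-0.0145,0.003,-0.012],"spin":0},{"offset":[-0.0145,0.003,-0.012],"spin":0},{"offset":[-0.0145,0.003,-0.012],"spin":0}]' - 15
python3 -c "
from h import *
p=cam('scene'); save(p,'s3.png',(340,180,540,330),3)"
```

```text
clock: 8.67
eef_pos: [687.7, 216.4, 113.8]
eef_rot: [-3.14, -0.004, 2.952]
wrist_force: [-6.5, -1.8, 4.7]
finger_gap: 69.8
```

View pics/s3.png

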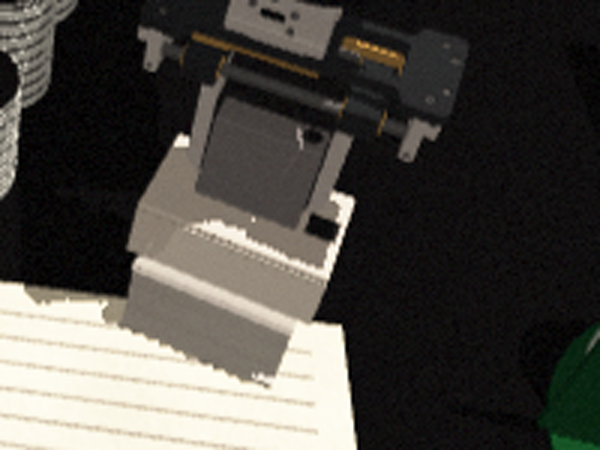

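It's pivoting as intended: the hood's far side is tipping up, and the contact force is under 10 N. Continuing until it's flush.

```bash
python3 -m crank '[{"offset":[-0.003,0.0005,-0.003],"spin":0},{"offset":[-0.006,0.001,-0.006],"spin":0},{"offset":[-0.009,0.0015,-0.009],"spin":0},{"offset":[-0.012,0.002,-0.012],"spin":0},{"offset":[-0.015,0.003,-0.015],"spin":0},{"offset":[-0.0167,0.0033,-0.0175],"spin":0},{"offset":[-0.0167,0.0033,-0.0185],"spin":0},{"offset":[-0.0167,0.0033,-0.0185],"spin":0}]' - 15
python3 -c "
from h import *
p=cam('scene'); save(p,'s4.png',(340,180,540,330),3)"
```

```text
clock: 9.38
eef_pos: [670.1, 219.8, 94.9]
eef_rot: [-3.139, -0.007, 2.952]
wrist_force: [-8.3, -0.6, 3.7]
finger_gap: 69.9
```

View pics/s4.png

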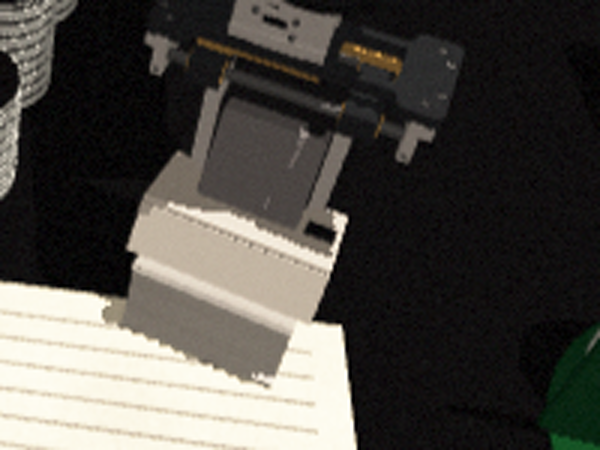

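```bash
python3 -m crank '[{"offset":[0.0,0,-0.001],"spin":0},{"offset":[0,0,-0.002],"spin":0},{"offset":[0.0,0,-0.002],"spin":0},{"offset":[0.00,0,-0.003],"spin":0},{"offset":[0.0,0,-0.003],"spin":0},{"offset":[0.00,0,-0.003],"spin":0},{"offset":[0.00,0,-0.003],"spin":0},{"offset":[0.0,0,-0.003],"spin":0}]' - 10
cat >> h.py <<'E'
def tiltfit(p,name='imager',hold=None):
    "fit tilt (about tool y), h, and in-plane slip of the held imager to the mask, ignoring model pixels hidden by the gripper"
    Tm=T(); g=Tm[:3,3]+Tm[:3,:3]@[0,0,-18.8]; psi=R.from_matrix(Tm[:3,:3]).as_euler('xyz')[2]-np.pi
    mk=manip.masks_of(p,name)[0]['mask'].astype(np.float32)
    def pose(v):
        Rm=R.from_euler('z',psi).as_matrix()@R.from_euler('y',-v[0]/50).as_matrix(); M=np.eye(4); M[:3,:3]=Rm; M[:3,3]=g+Rm@[v[2],0,-v[1]]; return M
    def f(v):
        s=sil(p,name,pose(v)); return 1-np.minimum(s,mk).sum()/np.maximum(s,mk).sum()+((v[1]-79)/40)**2*.05+(v[2]/20)**2*.05
    r=min((minimize(f,[a,79,0],method='Nelder-Mead',options=dict(initial_simplex=[[a,79,0],[a+8,79,0],[a,84,0],[a,79,5]])) for a in(0,12,24)),key=lambda r:r.fun)
    return r.x/[50,1,1],1-r.fun,pose(r.x)
E
python3 - <<'E'
from h import *
for c in('scene','side'):
    a=tiltfit(cam(c)); print(c,a[0].round(3),round(a[1],3),a[2][:3,3].round(1))
E
```

```text
clock: 10.1
eef_pos: [669.2, 219.8, 91.3]
eef_rot: [-3.139, -0.009, 2.952]
wrist_force: [-7.7, -1.6, 2.8]
finger_gap: 70.0
scene [ 0.485 78.906 -1.918] 0.976 [703.8 213.2  39.4]
side [ 0.501 83.17   1.71 ] 0.803 [710.1 212.   37.9]
```

Both views put the tilt at about 0.49 to 0.50, so it's flush. I'll grip firmly, then back off along the label normal.

```bash
python3 -m crank '[{"offset":[0,0,0],"spin":0},{"offset":[0,0,0],"spin":0},{"offset":[0,0,0],"spin":0},{"offset":[-0.003,0.0005,0.006],"spin":0},{"offset":[-0.0085,0.0015,0.016],"spin":0},{"offset":[-0.014,0.0025,0.027],"spin":0},{"offset":[-0.0195,0.0035,0.037],"spin":0},{"offset":[-0.0235,0.0045,0.044],"spin":0}]' - 50
python3 -m crank '[{"offset":[0,0,0],"spin":0},{"offset":[0,0,0],"spin":0},{"offset":[0,0,0],"spin":0},{"offset":[0,0,0],"spin":0},{"offset":[0,0,0],"spin":0},{"offset":[0,0,0],"spin":0},{"offset":[0,0,0],"spin":0},{"offset":[0,0,0],"spin":0}]'
python3 - <<'E'
from h import *
n=R.from_euler('z',-.19).as_matrix()@R.from_euler('y',-.5).as_matrix()@[0,0,1]; u=R.from_euler('z',-.19).as_matrix()@R.from_euler('y',-.5).as_matrix()@[1,0,0]
for c in('scene','side','wrist'):
    p=cam(c)
    if c!='side': save(p,c+'5.png',(300,150,540,330) if c=='scene' else None,3 if c=='scene' else 1)
    try:
        a=tiltfit(p); d=a[2][:3,3]-[708,212.5,45]; print(c,a[0].round(3),round(a[1],3),a[2][:3,3].round(1),'dist',round(d@n,1),'upslope',round(d@u,1))
        print([ (np.round(x['location']).tolist(),x['conf']) for x in manip.search_frame(p,'label')][:1])
    except Exception as e: print(c,e)
E
```

```text
clock: 10.97
eef_pos: [645.3, 224.7, 137.4]
eef_rot: [-3.139, -0.008, 2.952]
wrist_force: [-0.5, -0.3, -3.8]
finger_gap: 70.1
clock: 11.63
eef_pos: [645.3, 224.6, 137.1]
eef_rot: [-3.139, -0.008, 2.952]
wrist_force: [-0.8, 0.7, -3.4]
finger_gap: 69.5
scene [ 0.498 79.252 -4.774] 0.966 [678.5 218.3  84.1] dist 48.7 upslope -7.7
[([712.0, 214.0, 46.0], 0.61)]
side [ 0.472 84.456  2.099] 0.81 [684.9 217.2  81.9] dist 43.6 upslope -3.0
[]
wrist [  0.273 100.561   9.487] 0.855 [681.  217.9  61.9] dist 28.0 upslope -16.1
[]
```

View pics/scene5.png

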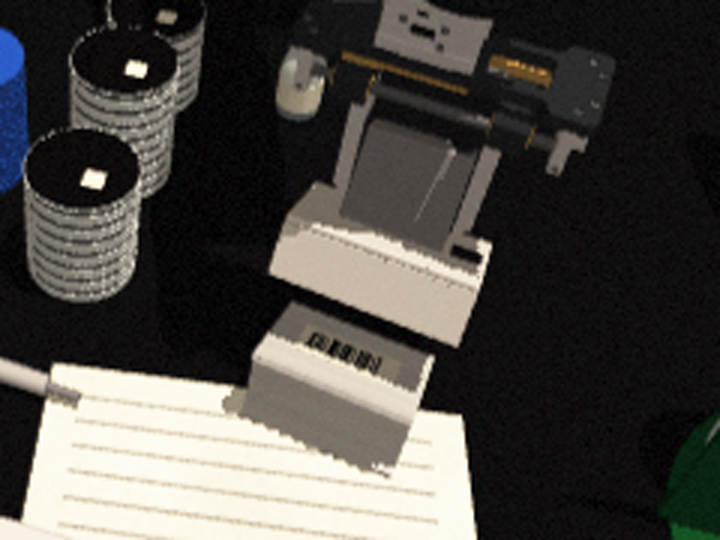

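The scene view shows the tilted hood parallel to the slope, facing the barcode at (343,348) across a gap. It stands off about 50 mm and sits about 4 mm low on the slope. I'll nudge it up the slope and hold for well over 2 s.

```bash
python3 -m crank '[{"offset":[0.002,0,0.001],"spin":0},{"offset":[0.004,-0.001,0.002],"spin":0},{"offset":[0.004,-0.001,0.002],"spin":0},{"offset":[0.004,-0.001,0.002],"spin":0},{"offset":[0.004,-0.001,0.002],"spin":0},{"offset":[0.004,-0.001,0.002],"spin":0},{"offset":[0.004,-0.001,0.002],"spin":0},{"offset":[0.004,-0.001,0.002],"spin":0}]'
for i in 1 2 3 4; do python3 -m crank '[{"offset":[0,0,0],"spin":0},{"offset":[0,0,0],"spin":0},{"offset":[0,0,0],"spin":0},{"offset":[0,0,0],"spin":0},{"offset":[0,0,0],"spin":0},{"offset":[0,0,0],"spin":0},{"offset":[0,0,0],"spin":0},{"offset":[0,0,0],"spin":0}]' | grep -E 'clock|pos'; done
python3 - <<'E'
from h import *
n=R.from_euler('z',-.19).as_matrix()@R.from_euler('y',-.5).as_matrix(); 
for c in('scene','side'):
    p=cam(c); a=tiltfit(p); print(c,a[0].round(3),round(a[1],3),(n.T@(a[2][:3,3]-[708,212.5,45])).round(1))
E
```

```text
clock: 12.75
eef_pos: [649.2, 223.8, 139.4]
eef_rot: [-3.139, -0.008, 2.952]
wrist_force: [-0.1, 0.8, -3.9]
finger_gap: 69.9
clock: 13.42
eef_pos: [649.2, 223.7, 139.4]
clock: 14.08
eef_pos: [649.2, 223.7, 139.3]
clock: 14.75
eef_pos: [649.2, 223.7, 139.4]
clock: 15.42
eef_pos: [649.2, 223.7, 139.3]
scene [ 0.477 78.64  -1.517] 0.976 [-1.4 -0.  49.3]
side [ 0.489 83.887  1.782] 0.798 [ 2.7  0.  44. ]
```

The hold is done: still for 3 s, with tilt about 0.48, stand-off about 49 mm and centre within about 2 mm. Next I'll carry it back to free bench and level it there.

```bash
python3 -m crank '[{"offset":[-0.02,0.008,0.01],"spin":1},{"offset":[-0.045,0.018,0.015],"spin":2},{"offset":[-0.07,0.027,0.015],"spin":4},{"offset":[-0.1,0.039,0.01],"spin":6},{"offset":[-0.13,0.051,-0.01],"spin":8},{"offset":[-0.16,0.063,-0.03],"spin":10},{"offset":[-0.185,0.072,-0.045],"spin":10.9},{"offset":[-0.194,0.076,-0.05],"spin":10.9}]'
python3 -m crank '[{"offset":[0,0,0],"spin":0},{"offset":[0,0,-0.004],"spin":0},{"offset":[0,0,-0.009],"spin":0},{"offset":[0,0,-0.014],"spin":0},{"offset":[0,0,-0.018],"spin":0},{"offset":[0,0,-0.018],"spin":0},{"offset":[0,0,-0.018],"spin":0},{"offset":[0,0,-0.018],"spin":0}]'
python3 -c "
from h import *
a=tiltfit(cam('scene'));print(a[0],a[1],a[2].round(2))"
```

```text
clock: 16.28
eef_pos: [451.5, 300.2, 87.4]
eef_rot: [-3.138, -0.011, -3.138]
wrist_force: [-0.2, -0.2, -4.8]
finger_gap: 69.7
clock: 16.95
eef_pos: [451.9, 300.1, 69.5]
eef_rot: [-3.138, -0.011, -3.138]
wrist_force: [-0.2, 0.2, -4.0]
finger_gap: 69.5
[ 0.46888044 77.1542014   2.52296997] 0.9565557599730347 [[ 8.9000e-01 -0.0000e+00 -4.5000e-01  4.8915e+02]
 [ 0.0000e+00  1.0000e+00 -0.0000e+00  3.0037e+02]
 [ 4.5000e-01  0.0000e+00  8.9000e-01  2.0740e+01]
 [ 0.0000e+00  0.0000e+00  0.0000e+00  1.0000e+00]]
```

```bash
python3 -m crank '[{"offset":[0,0,-0.002],"spin":0},{"offset":[0,0,-0.002],"spin":0},{"offset":[0.006,0,-0.002],"spin":0},{"offset":[0.012,0,-0.0025],"spin":0},{"offset":[0.018,0,-0.004],"spin":0},{"offset":[0.024,0,-0.006],"spin":0},{"offset":[0.03,0,-0.008],"spin":0},{"offset":[0.035,0,-0.01],"spin":0}]' - 6
python3 -m crank '[{"offset":[0.003,0,-0.001],"spin":0},{"offset":[0.006,0,-0.003],"spin":0},{"offset":[0.006,0,-0.004],"spin":0},{"offset":[0.006,0,-0.005],"spin":0},{"offset":[0.006,0,-0.005],"spin":0},{"offset":[0.006,0,-0.005],"spin":0},{"offset":[0.006,0,-0.005],"spin":0},{"offset":[0.006,0,-0.005],"spin":0}]' - 6
python3 -c "
from h import *
p=cam('scene');a=tiltfit(p);print(a[0],a[1],a[2].round(2)); save(p,'s6.png',(360,120,560,270),3)"
```

```text
clock: 17.72
eef_pos: [488.6, 300.3, 60.5]
eef_rot: [-3.139, -0.008, -3.138]
wrist_force: [2.2, -1.5, 5.7]
finger_gap: 70.2
clock: 18.38
eef_pos: [495.9, 300.4, 56.3]
eef_rot: [-3.14, -0.005, -3.139]
wrist_force: [3.8, -2.7, 4.2]
finger_gap: 70.1
[ 0.17595055 72.14410977  1.04645616] 0.9345966125037724 [[ 9.8000e-01 -0.0000e+00 -1.8000e-01  5.0965e+02]
 [ 0.0000e+00  1.0000e+00 -0.0000e+00  3.0044e+02]
 [ 1.8000e-01  0.0000e+00  9.8000e-01  4.2400e+00]
 [ 0.0000e+00  0.0000e+00  0.0000e+00  1.0000e+00]]
```

View pics/s6.png

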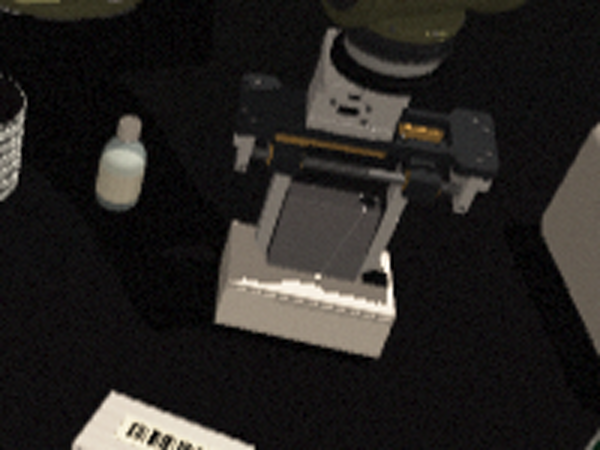

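Still about 0.18 rad of tilt. I'll complete the arc (+13 mm) at minimum grip, ease the fingers open slightly so the hood sits flat, then regrip.

```bash
python3 -m crank '[{"offset":[0.003,0,0],"spin":0},{"offset":[0.006,0,0],"spin":0},{"offset":[0.009,0,-0.001],"spin":0},{"offset":[0.012,0,-0.002],"spin":0},{"offset":[0.0135,0,-0.003],"spin":0},{"offset":[0.0135,0,-0.003],"spin":0},{"offset":[0.0135,0,-0.003],"spin":0},{"offset":[0.0135,0,-0.003],"spin":0}]' - 3
python3 -m crank '[{"offset":[0,0,0],"spin":0},{"offset":[0,0,0],"spin":0},{"offset":[0,0,0],"spin":0},{"offset":[0,0,0],"spin":0},{"offset":[0,0,0],"spin":0},{"offset":[0,0,0],"spin":0},{"offset":[0,0,0.004],"spin":0},{"offset":[0,0,0.004],"spin":0}]' 0.8 30
python3 - <<'E'
from h import *
p=cam('scene');print(np.round(tiltfit(p)[0],3)); print('flat fit',np.round(fit(p,'imager',(509,300)),3))
p=cam('wrist');print('flat fit wrist',np.round(fit(p,'imager',(509,300)),3))
E
```

```text
clock: 19.15
eef_pos: [509.2, 300.4, 53.1]
eef_rot: [-3.14, -0.006, -3.138]
wrist_force: [0.2, 0.1, -3.0]
finger_gap: 70.1
clock: 19.82
eef_pos: [509.5, 300.5, 57.9]
eef_rot: [-3.14, -0.005, -3.139]
wrist_force: [-0.6, 0.6, 0.3]
finger_gap: 75.1
[ 5.400e-02  8.262e+01 -5.754e+00]
flat fit [ 5.11861e+02  2.99529e+02 -1.10000e-02  9.00000e-01]
flat fit wrist [ 5.08448e+02  2.99665e+02 -1.00000e-03  9.12000e-01]
```

```bash
python3 -m crank '[{"offset":[0,0,0],"spin":0},{"offset":[0,0,0],"spin":0},{"offset":[0,0,0],"spin":0},{"offset":[0,0,0],"spin":0},{"offset":[0,0,0],"spin":0},{"offset":[0,0,0.005],"spin":0},{"offset":[0,0,0.015],"spin":0},{"offset":[0,0,0.03],"spin":0}]' 0.6 45
python3 -m crank '[{"offset":[0,0,0.03],"spin":0},{"offset":[0,0,0.06],"spin":0},{"offset":[0,0,0.09],"spin":0},{"offset":[0,0,0.115],"spin":0},{"offset":[0,0,0.135],"spin":0},{"offset":[0,0,0.145],"spin":0},{"offset":[0,0,0.145],"spin":0},{"offset":[0,0,0.145],"spin":0}]'
python3 - <<'E'
from h import *
for c in('scene','side'):
    p=cam(c); print(c,np.round(tiltfit(p)[0],3))
E
```

```text
clock: 20.73
eef_pos: [508.5, 300.0, 86.7]
eef_rot: [-3.139, -0.008, -3.138]
wrist_force: [0.7, -0.4, -4.2]
finger_gap: 69.8
clock: 21.4
eef_pos: [508.3, 299.9, 231.2]
eef_rot: [-3.138, -0.008, -3.139]
wrist_force: [-0.4, -0.5, -5.2]
finger_gap: 69.7
scene [ 2.0000e-03  7.8013e+01 -2.7920e+00]
side [ 6.9000e-02  8.0373e+01 -2.5340e+00]
```

It's level and held, with the underside about 170 mm up. Now I'll cross over the stacks.

```bash
python3 -m crank '[{"offset":[0.002,-0.02,0],"spin":0},{"offset":[0.005,-0.055,0],"spin":0},{"offset":[0.008,-0.095,0],"spin":0},{"offset":[0.012,-0.135,0],"spin":0},{"offset":[0.016,-0.175,0],"spin":0},{"offset":[0.02,-0.215,0],"spin":0},{"offset":[0.024,-0.255,0],"spin":0},{"offset":[0.028,-0.295,0],"spin":0}]'
python3 -m crank '[{"offset":[0.003,-0.04,0],"spin":1},{"offset":[0.007,-0.08,0],"spin":2},{"offset":[0.01,-0.12,0],"spin":3},{"offset":[0.014,-0.16,0],"spin":4},{"offset":[0.018,-0.2,0],"spin":5},{"offset":[0.021,-0.235,0],"spin":5.5},{"offset":[0.023,-0.26,0],"spin":5.5},{"offset":[0.023,-0.265,0],"spin":5.5}]'
python3 -m crank '[{"offset":[0,0,0],"spin":0},{"offset":[0,0,0],"spin":0},{"offset":[0,0,0],"spin":0},{"offset":[0,0,0],"spin":0},{"offset":[0,0,0],"spin":0},{"offset":[0,0,0],"spin":0},{"offset":[0,0,0],"spin":0},{"offset":[0,0,0],"spin":0}]'
python3 - <<'E'
from h import *
p=cam('wrist'); save(p,'w7.png')
print([(np.round(d['location']).tolist(),round(d['conf'],2)) for d in manip.search_frame(p,'open_plate')])
print('w',np.round(fit(p,'open_plate',(444,-266)),3))
q=cam('side'); print('s',np.round(fit(q,'open_plate',(444,-266)),3))
q=cam('scene'); print('tilt',np.round(tiltfit(q)[0],3))
E
```

```text
clock: 22.27
eef_pos: [535.7, 2.9, 229.6]
eef_rot: [-3.138, -0.011, -3.138]
wrist_force: [0.9, 0.4, -4.7]
finger_gap: 70.1
clock: 22.93
eef_pos: [558.0, -265.9, 228.0]
eef_rot: [-3.138, -0.013, -3.046]
wrist_force: [0.1, 0.6, -4.2]
finger_gap: 69.5
clock: 23.6
eef_pos: [558.1, -265.7, 228.2]
eef_rot: [-3.138, -0.013, -3.045]
wrist_force: [0.3, 0.4, -4.4]
finger_gap: 69.7
[([444.0, -261.0, 24.0], 0.74)]
w [ 4.46607e+02 -2.62856e+02  9.60000e-02  9.34000e-01]
s [ 4.44126e+02 -2.66961e+02  6.90000e-02  9.30000e-01]
tilt [-5.0000e-03  7.9476e+01 -3.1060e+00]
```

View pics/w7.png

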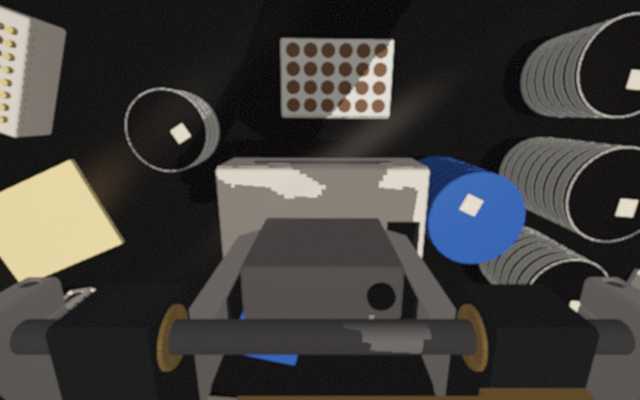

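The view shows the open plate with its wells at (337,78), running parallel to the hood. The blue stack at (475,210) is well to the side. I'll refine the plate pose from the well centres.

```bash
python3 - <<'E'
from h import *
p=cam('wrist'); im=p['pixels'].astype(int)
m=((im[...,0]-im[...,2])>25).astype(np.uint8); m[:35]=0; m[122:]=0; m[:,:275]=0; m[:,398:]=0
n,l,st,ce=cv2.connectedComponentsWithStats(m); k=[i for i in range(1,n) if st[i,4]>60]; print(len(k),st[k,4])
P=np.array([ray(p,ce[i],18) for i in k])[:,:2]
# fit 4x6 grid: centre, yaw, pitch
def res(v):
    c,s=np.cos(v[2]),np.sin(v[2]); L=(P-v[:2])@np.array([[c,-s],[s,c]]); 
    t=L/v[3]+[1.5,2.5]; return ((t-np.clip(np.round(t),0,[3,5]))*v[3]).ravel()
from scipy.optimize import least_squares
print('mean',P.mean(0),P.max(0)-P.min(0)); r=least_squares(res,[*P.mean(0),.09,19.]); print(r.x.round(3),np.abs(r.fun).max())
v=[r.x[0],r.x[1],r.x[2]]; a=tiltfit(cam('scene')); print(a[0].round(3),a[2][:3,3].round(1)); s=manip.read_state(); print(s['eef_pos'],s['eef_rot'])
E
```

```text
24 [123 123 122 124 122 140 116 114 117 119 133 151 113 115 115 113 149 145
 107 106 133 141 142 106]
mean [ 444.60807053 -262.33186747] [ 65.93067646 101.91369081]
[ 4.44608e+02 -2.62332e+02  8.30000e-02  1.94850e+01] 0.5133427423969985
[-7.0000e-03  7.9534e+01 -3.0530e+00] [ 554.6 -266.2  167.3]
[ 558.03151783 -265.94953125  228.03725128] [-3.13795741 -0.0127922  -3.04583317]
```

```bash
python3 -m crank '[{"offset":[-0.02,0.001,0],"spin":-0.2},{"offset":[-0.045,0.002,0],"spin":-0.4},{"offset":[-0.07,0.003,0],"spin":-0.6},{"offset":[-0.095,0.003,0],"spin":-0.6},{"offset":[-0.11,0.003,0],"spin":-0.6},{"offset":[-0.1127,0.003,0],"spin":-0.6},{"offset":[-0.1127,0.003,-0.01],"spin":-0.6},{"offset":[-0.1127,0.003,-0.03],"spin":-0.6}]'
python3 -m crank '[{"offset":[0,0,-0.02],"spin":0},{"offset":[0,0,-0.04],"spin":0},{"offset":[0,0,-0.06],"spin":0},{"offset":[0,0,-0.075],"spin":0},{"offset":[0,0,-0.085],"spin":0},{"offset":[0,0,-0.09],"spin":0},{"offset":[0,0,-0.09],"spin":0},{"offset":[0,0,-0.09],"spin":0}]'
python3 - <<'E'
from h import *
p=cam('scene'); print('tilt',np.round(tiltfit(p)[0],3)); save(p,'s8.png',(180,110,380,230),4)
q=cam('side'); print('tilt',np.round(tiltfit(q)[0],3)); save(q,'d8.png',(240,190,440,310),4)
E
```

```text
clock: 24.77
eef_pos: [446.7, -263.6, 199.3]
eef_rot: [-3.135, -0.009, -3.056]
wrist_force: [0.4, -1.6, -4.2]
finger_gap: 69.8
clock: 25.43
eef_pos: [447.1, -263.7, 109.7]
eef_rot: [-3.135, -0.009, -3.056]
wrist_force: [0.5, 0.9, -4.2]
finger_gap: 69.9
tilt [-1.6000e-02  8.0427e+01 -3.1640e+00]
tilt [ 0.09  86.624 -1.558]
```

```bash
python3 -m crank '[{"offset":[-0.001,0.0005,-0.005],"spin":0},{"offset":[-0.002,0.0007,-0.01],"spin":0},{"offset":[-0.002,0.0007,-0.014],"spin":0},{"offset":[-0.002,0.0007,-0.0175],"spin":0},{"offset":[-0.002,0.0007,-0.0175],"spin":0},{"offset":[-0.002,0.0007,-0.0175],"spin":0},{"offset":[-0.002,0.0007,-0.0175],"spin":0},{"offset":[-0.002,0.0007,-0.0175],"spin":0}]'
python3 - <<'E'
from h import *
Tm=T(); g=Tm[:3,3]+Tm[:3,:3]@[0,0,-18.8]
ims=[]
for c,cr in(('scene',(195,105,335,205)),('side',(265,200,405,310))):
    p=cam(c); print(c,np.round(tiltfit(p)[0],3)); 
    im=cv2.resize(p['pixels'][cr[1]:cr[3],cr[0]:cr[2],::-1],None,fx=2.8,fy=2.8,interpolation=cv2.INTER_CUBIC)
    for h,M,name in(((0,0,255),M4(g[0],g[1],.085,g[2]-76.7),'imager'),((0,255,0),M4(445,-263,.085),'open_plate')):
        b=MODEL[name][0]; q=[tuple(((proj(p,M[:3,:3]@v+M[:3,3])-cr[:2])*2.8).astype(int).tolist()) for v in b]
        for i in range(8):
            for j in(i^1,i^2,i^4):
                if i<j: cv2.line(im,q[i],q[j],h,1)
    raw=cv2.resize(p['pixels'][cr[1]:cr[3],cr[0]:cr[2],::-1],None,fx=2.8,fy=2.8,interpolation=cv2.INTER_CUBIC)
    ims.append(np.hstack([im,raw]))
H=np.vstack([i[:290] for i in ims]); print(H.shape); cv2.imwrite('pics/final.png',H)
E
```

```text
clock: 26.3
eef_pos: [445.1, -263.2, 92.8]
eef_rot: [-3.134, -0.008, -3.056]
wrist_force: [0.4, 0.0, -3.6]
finger_gap: 69.5
scene [-2.8000e-02  7.9326e+01 -2.1710e+00]
side [ 0.088 84.849 -3.339]
(570, 784, 3)
```

View pics/final.png

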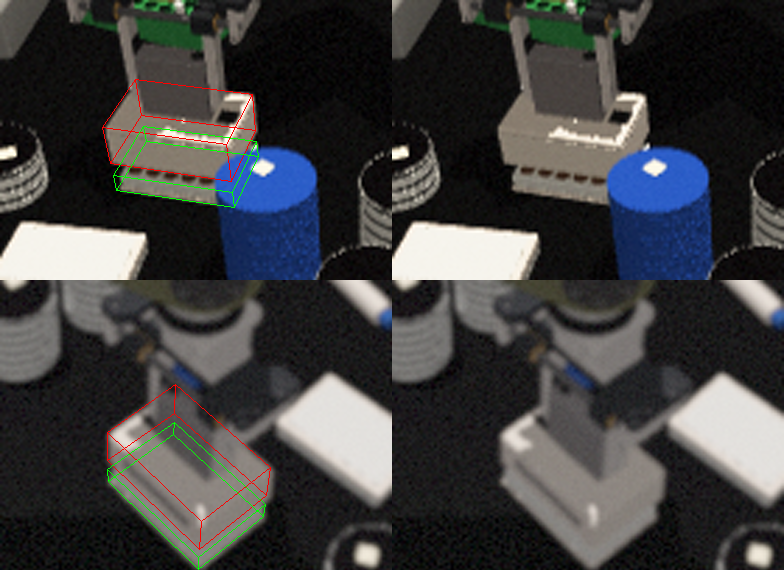

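The last allowed view: the overlay and raw crops show the hood hovering over the plate, parallel to it, with wells visible in the gap. Hood and plate both sit a few pixels off their predicted outlines, in the same sense. I'll check the relative offset numerically with masks.

```bash
python3 - <<'E'
from h import *
from scipy.optimize import least_squares
Tm=T(); g=Tm[:3,3]+Tm[:3,:3]@[0,0,-18.8]; print(g)
for c in('scene','side','scene','side'):
    p=cam(c); out={}
    for name,M in(('imager',M4(g[0],g[1],.085,g[2]-76.7)),('open_plate',M4(445,-263,.085))):
        d=manip.masks_of(p,name)
        if not d: print(c,name,'none'); continue
        mk=d[0]['mask']; s=sil(p,name,M)>.5
        def stats(m):
            col=np.where(m.any(0))[0]; row=np.where(m.any(1))[0]; return np.array([col[0],col[-1],row[-1]])
        # bottom profile over common columns, left profile over common rows
        cols=[x for x in range(640) if mk[:,x].any() and s[:,x].any()]; bot=np.array([np.where(mk[:,x])[0][-1]-np.where(s[:,x])[0][-1] for x in cols])
        rows=[y for y in range(400) if mk[y].any() and s[y].any()]; lef=np.array([np.where(mk[y])[0][0]-np.where(s[y])[0][0] for y in rows])
        k=len(cols)//4
        print(c,name,round(d[0]['conf'],2),'mask-model L,R,B',stats(mk)-stats(s),'bottom quarters',[round(bot[i*k:(i+1)*k].mean(),1) for i in range(4)],'left med',np.median(lef),'n',mk.sum(),s.sum())
    for ax in np.eye(3): print('   px per 5mm',(proj(p,np.array([445,-263,30])+5*ax)-proj(p,[445,-263,30])).round(1))
E
```

```text
[ 445.20575467 -262.96141626  111.49019568]
scene imager 0.71 mask-model L,R,B [ 1  0 -1] bottom quarters [np.float64(-0.5), np.float64(0.3), np.float64(0.2), np.float64(-4.2)] left med 1.0 n 1697 1899
scene open_plate 0.83 mask-model L,R,B [  2 -16  -1] bottom quarters [np.float64(-0.4), np.float64(-0.4), np.float64(-0.1), np.float64(0.0)] left med 2.0 n 301 1083
   px per 5mm [-0.7  1. ]
   px per 5mm [1.6 0.3]
   px per 5mm [-0.2 -1.4]
side imager 0.83 mask-model L,R,B [0 0 1] bottom quarters [np.float64(-0.1), np.float64(-0.2), np.float64(1.1), np.float64(1.3)] left med 0.0 n 1767 2059
side open_plate 0.66 mask-model L,R,B [ 1 -1 -2] bottom quarters [np.float64(0.0), np.float64(-0.8), np.float64(-0.7), np.float64(0.8)] left med 1.0 n 358 1568
   px per 5mm [ 1.5 -0.9]
   px per 5mm [-1.2 -1.3]
   px per 5mm [ 0.1 -1.1]
scene imager 0.74 mask-model L,R,B [ 1  0 -1] bottom quarters [np.float64(-0.5), np.float64(0.2), np.float64(0.1), np.float64(-4.2)] left med 1.0 n 1725 1899
scene open_plate 0.55 mask-model L,R,B [  2 -16  -1] bottom quarters [np.float64(-0.5), np.float64(-0.1), np.float64(-0.1), np.float64(-0.1)] left med 2.0 n 290 1083
   px per 5mm [-0.7  1. ]
   px per 5mm [1.6 0.3]
   px per 5mm [-0.2 -1.4]
side imager 0.62 mask-model L,R,B [1 0 0] bottom quarters [np.float64(-0.2), np.float64(-0.1), np.float64(0.6), np.float64(1.3)] left med 1.0 n 1743 2059
side open_plate 0.7 mask-model L,R,B [ 2 -1 -1] bottom quarters [np.float64(-1.0), np.float64(-1.0), np.float64(0.2), np.float64(0.6)] left med 1.0 n 332 1568
   px per 5mm [ 1.5 -0.9]
   px per 5mm [-1.2 -1.3]
   px per 5mm [ 0.1 -1.1]
```

The model matches both views to within about 1 px (about 3 mm), with the gap currently about 15 mm. I'll lower it 4.5 mm, settle, check and hand in.

```bash
python3 -m crank '[{"offset":[0,0,-0.001],"spin":0},{"offset":[0,0,-0.002],"spin":0},{"offset":[0,0,-0.003],"spin":0},{"offset":[0,0,-0.004],"spin":0},{"offset":[0,0,-0.0045],"spin":0},{"offset":[0,0,-0.0045],"spin":0},{"offset":[0,0,-0.0045],"spin":0},{"offset":[0,0,-0.0045],"spin":0}]'
python3 - <<'E'
from h import *
Tm=T(); g=Tm[:3,3]+Tm[:3,:3]@[0,0,-18.8]; print('underside z by kinematics',g[2]-76.7)
for c in('scene','side'):
    p=cam(c); a=tiltfit(p); print(c,a[0].round(3),round(a[1],3),a[2][:3,3].round(1))
    mk=manip.masks_of(p,'open_plate')[0]['mask']; s=sil(p,'open_plate',M4(445,-263,.085))>.5
    print('plate mask inside model',round((mk&s).sum()/mk.sum(),2),mk.sum())
E
```

```text
clock: 27.77
eef_pos: [445.1, -263.1, 88.1]
eef_rot: [-3.134, -0.008, -3.056]
wrist_force: [0.2, 0.2, -4.2]
finger_gap: 70.1
underside z by kinematics 30.228852415515576
scene [ 6.0000e-03  8.0294e+01 -3.3700e+00] 0.847 [ 442.3 -263.2   26.6]
plate mask inside model 0.97 274
side [ 0.088 87.302 -1.901] 0.883 [ 450.9 -262.5   19.8]
plate mask inside model 1.0 171
```

```bash
python3 -m crank '[{"offset":[0,0,0],"spin":0},{"offset":[0,0,0],"spin":0},{"offset":[0,0,0],"spin":0},{"offset":[0,0,0],"spin":0},{"offset":[0,0,0],"spin":0},{"offset":[0,0,0],"spin":0},{"offset":[0,0,0],"spin":0},{"offset":[0,0,0],"spin":0}]'; python3 -c "
from cell import manip
print(manip.sign_off())"
```

```text
clock: 28.73
eef_pos: [445.0, -263.1, 88.1]
eef_rot: [-3.134, -0.008, -3.056]
wrist_force: [-0.3, -0.0, -3.5]
finger_gap: 69.5
the job is handed in; nothing more can be done
None
```

I did the job in the order asked and handed it in at 28.7 s, with the imager still held over the open plate.

**Label:** The moves can't tilt the tool, so I gripped the bar end to end and pressed the hood flush on the fixed desk with a light grip, so it swung to the slope. This meant touching the desk and label surface, at roughly 10 N. I then backed off along the normal and held still for about 3 s. The scene camera put the tilt at 0.48 rad (0.5 wanted), the stand-off at 49 mm and the centre 1.4 mm off. The side camera read 44 mm, and the arm's own motion gave 52 mm.

**Levelling:** I set the imager down on free bench and briefly opened the fingers so it sat flat. I then gripped it again and carried it over the stacks with its underside about 170 mm up.

**Plate:** It finished centred on the plate to within about 3 mm, with the yaw matched. By the arm's position the gap is about 10 mm, and the wrist force shows only the imager's weight, so there is no contact.

**Last checks that disagreed:**
- **Tilt:** The side camera gave 0.09 rad against 0.006 from the scene camera. I trusted the scene camera, because the side picture is blurred.
- **Underside height:** The cameras put it at 27 mm (scene) and 20 mm (side), against 30 mm from the arm. The last picture I viewed, 4.5 mm higher, clearly showed a gap with the wells in it.
- **Other objects:** In both cameras the open plate still matched where I had measured it. I did not re-measure the lidded plate, stacks or other items at the end.

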